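Clamp the rusted head in the ratchet bar clamp

TASK

Clamp the rusted cast polishing head that stands in front of the ratchet bar clamp, so that it can be cleaned, only pressing and pushing with the fingertips, without lifting or tipping it. Press the release plate down and, holding it down, push the sliding jaw right back along its bar to the end stop; then push the head, upright, in between the open jaws until it touches the bar. Finally push the sliding jaw up again (it clicks along and needs no release) until its sprung pad is pressed firmly in and the head is held tight between both jaws, and leave the stone, the arbor and the tin where they are.

Things in the scene. Friction and masses are not known exactly. Their poses are not given: they have to be found in the camera images.
- clamp: Dark cast ratchet bar clamp, bolted down. Origin on the bench under the bar; y along the bar (bar: x -5 to 5 mm, z 18 to 36, saw teeth on top to z 39). Fixed jaw at the +y end: its face is the plane y = 100 mm. Mouth on the -x side of the bar, work stands on the bench; both jaws reach to x = -72 mm, z = 46 mm. Foot at y -101 to -150, up to 41 mm high: end stop of the sliding jaw.
- jaw (a joint): Sliding jaw, m. 0 = most closed (15 mm between the jaw faces), 0.085 = back at the end stop (100 mm between faces); gap = 0.015 + value; it moves towards clamp -y as the value grows. A ratchet pawl lets it be pushed closed at any time (4 to 8 N, a click every 4 mm) but blocks opening unless the release is held down; then it slides with about 2 N.
- release (a joint): Rocking pawl, rad. 0 to 0.05 = up, pawl in the teeth; 0.36 = fully pressed. The pawl is clear of the teeth above about 0.15 rad (about 4 mm of travel at the plate's edge beside the thumb wall; full travel there about 9 mm). A spring of about 2 N (up) to 6 N (fully down) lifts it as soon as it is let go.
- release_plate (a point): Centre of the top face of the release plate: grooved steel plate 28 mm (across the bar) x 20 mm (along it), 66 mm above the bench when up, over the bar, riding on the sliding jaw. Press it straight down; it tilts, going down most at its edge nearer the fixed jaw.
- thumb_wall (a point): Point 80 mm above the bench on the upright wall of the sliding jaw's housing that faces the fixed jaw (36 mm across the bar, z 41 to 89 mm). It stands beside the release plate, 12 mm from the plate's centre on the clamp's -y side: a fingertip on the plate pushes against it to move the jaw back.
- slide_back (a point): Point 65 mm above the bench on the housing's rear face, which looks to clamp -y, away from the mouth (36 mm wide, z 10 to 78 mm, 50 mm from the thumb wall). Push here towards clamp +y to close the jaw; the space behind it is free above z = 41 mm.
- jaw_pad: Sprung pad of the sliding jaw: rubber-faced plate 48 mm wide (clamp x -64 to -16 mm), z 7 to 41 mm. Origin over the bar at bench height, in the plane of its face. It gives up to 6 mm into the jaw at 1 N/mm (about 7 N fully in); after the push the ratchet may give back up to one 4 mm tooth.
- seat (a point): On the bench: where the head's axis ends up when it is clamped (35 mm from the fixed jaw's face and 40 mm from the bar's middle line, at clamp x = -40 mm, y = +65 mm).
- head: Rusted cast polishing head, loose, standing upright in front of the mouth: round base 70 mm in diameter and 30 mm high, above it a waist and a neck about 46 mm thick, 80 mm high in all, 0.5 to 0.9 kg. Origin at the centre of its underside, z up. Touching the bar its axis is 35 mm from the bar's face.
- stone: Rough grey stone, 49 x 51 x 42 mm, loose on the bench in front of the sliding jaw; leave it. Origin at the centre of its underside.
- arbor: Steel arbor with a round head, 73 x 84 x 35 mm, loose on the bench; leave it. Origin at the centre of its underside.
- tin: Orange-red round tin, 74 mm in diameter, 78 mm high, loose behind the clamp; leave it. Origin at the centre of its underside.
Mind the look-alikes: they are no part of the job. What is shaped like the head but pink or turquoise is not meant.

How it is judged:
By the outcome, as a careful person would: the job done as asked, in the order asked, and still so for the second after the job is handed in, with the robot touching nothing.
It also fails if it takes over 54 s, if anything falls off the work surface, if the arm or the gripper's body presses on something with over 40 N, if the wrist force passes 120 N, or if a joint passes its speed limit or range.

ROBOT

A 6-joint arm with a two-finger parallel gripper is mounted at the origin on a cart in front of the work surface, level with it; the furniture and walls round the work are solid. World frame = base frame: x ahead of the robot, y to its left, z up, the work surface at z = 0. Lengths are in m, angles in rad, forces in N, time in s.
With the tool pointing down it reaches from about 0.425 to 0.95 m from the base axis. Payload 3.5 kg.
Tool frame: the origin (TCP) lies on the centre line of the jaws, within the pads' length; the fingertips stand 25 mm ahead of it and the grasp point (between the pads) lies 6 mm ahead of it (ctrl.finger_overhang is the distance from the TCP to the fingertips, in m); z points along the fingers, y is the line along which they close (so a half turn about z gives the same grasp; the last joint's range is limited). The gripper opens to 85 mm and grips with 20 to 120 N. Pads are 22 mm wide; open, the fingers measure 114 mm over their backs; the gripper's body (76 mm by 85 mm) begins 54 mm behind the grasp point. The pads swing forward as they close: fully open they stand 13 mm farther back than shut.
Start: joints at [1.022, 0.286, 1.577, -0, 1.279, -0.15], TCP at [0.262, 0.622, 0.256] pointing down, gripper open.
Joint ranges: [-2.77, 2.77], [-0.9, 2.22], [0.21, 2.48], [-1.53, 4.67], [0.24, 2.81], [-2.84, 2.84]. Speed limits (rad/s): [2.79, 2.79, 3.14, 3.14, 3.14, 3.14].

INTERFACE

Orientations are given as a unit quaternion [x, y, z, w].
In Python, from plant import get_state, imaging, job, ctrl gives the robot as it stands.
- The arm moves only by the tool jog_arm, never from a script. Its argument "increments" is a list of rows, each an object of numbers: "dx", "dy", "dz": the shift along the world's x, y, z each as a share of 12 cm, from -1 to 1; "ax", "ay", "az": the turn, a rotation vector about the world's x, y, z each as a share of pi/2 rad, from -1 to 1; "gripper": the gripper command: -1 is shut, 1 is fully open, values between are in proportion. A call has 1 to 10 rows; each row is the pose to reach, as a shift and turn from the pose commanded when the call began; what a row does not reach only later rows make up. A row lasts 1/10 s, in which the tool goes at most 50 mm and 8.59 degrees, less where a joint would pass 70% of its speed; a pose out of reach is approached as far as the arm can. A call with a number of a shift or a turn outside -1 to 1 is refused whole. A call with a gripper value outside its range is refused whole. The fingers move at their own pace and stop on an object; "force" is the grip in N (left out, the last holds). Time passes only in rows, so rows that repeat a pose let the fingers close. It gives the time, the measured TCP pose, the force, the opening and the grip force at its end, in the units of the state.
- get_state(): the state, without advancing time (a new reading comes with each control period).
- imaging.read_camera(name): name is "side" or "top"; returns a dict with "frame" (384x512x3 uint8, blue, green, red), "depth" (384x512 float32, m along the optical axis (not along the pixel's ray), 0 where there is no reading), "camera_matrix" (3x3 intrinsics, pixels), "extrinsics" (4x4, takes a point from camera to world coordinates). Camera axes: x right, y up, looking along -z (the intrinsics and any distortion apply to the point x, -y, -z); pixel columns grow to the right and rows downward; lengths in m; the calibration is good to about 2 mm. A picture is of the moment at which its call begins.
- job.sign_off(): hands the job in; it is judged then, once.
The state is a dict: "time": time; "qpos": joint angles; "dq": joint speeds; "joint_efforts": joint torques, N m; "eef_pos": TCP position; "tcp_rot": TCP orientation; "contact_force": force on the tool from outside, world axes, zero at the start; "wrist_torque": the same for the moment, N m; "opening": opening from 0.0 (shut) to 1.0 (fully open); "finger_force": force on a finger pad.
Only numpy, scipy, OpenCV 4.12 (cv2) and the standard library are available. Lean on these libraries where they do the work, as an engineer would, in place of code of your own. Each camera call takes 0.05 s, during which the arm holds its last target. There are 200 camera calls.

## Working session

There is one attempt and no reset: what is moved stays moved. The work goes in short steps, Python scripts to look and compute and a tool call to move; the robot and the scene stay as the last step left them, time stands still between calls to the robot, and variables do not carry over. Pictures are saved under pics/ and viewed, at most 10 in all, crops included, and the job is handed in when it is done.

Besides the shell and the picture viewer there is one more tool, called after "Request:" as name(argument=value, ...) on one line, values as JSON. jog_arm: Moves the arm, as the interface text tells. Shift numbers are shares of 12 cm and turn numbers shares of pi/2 rad, none past 1 either way. Its arguments: {"type":"object","properties":{"increments":{"type":"array"},"force":{"type":"number"}},"required":["increments"]}

```bash
ls; mkdir -p pics; cat > h.py <<'E'
import numpy as np, cv2
from plant import get_state, imaging, job, ctrl
def cam(n,save=None):
    c=imaging.read_camera(n)
    if save: cv2.imwrite('pics/'+save,c['frame'])
    return c
def pts(c):
    d=c['depth'];K=c['camera_matrix'];v,u=np.mgrid[:d.shape[0],:d.shape[1]]
    p=np.stack([(u-K[0,2])/K[0,0]*d,-(v-K[1,2])/K[1,1]*d,-d],-1)
    E=c['extrinsics'];w=p@E[:3,:3].T+E[:3,3];w[d==0]=np.nan
    return w
E
python3 - <<'E'
from h import *
for n in('top','side'):
    c=cam(n,n+'0.png');np.savez(n+'0.npz',**c);print(c['camera_matrix'],c['extrinsics'].round(3),[k for k in c])
s=get_state();print(s,ctrl.finger_overhang)
E
```

```text
pics
[[353.44977037   0.         263.97906984]
 [  0.         353.44977037 185.67860141]
 [  0.           0.           1.        ]] [[ 0.015  0.984 -0.176  0.379]
 [-1.     0.017  0.006 -0.055]
 [ 0.009  0.176  0.984  0.986]
 [ 0.     0.     0.     1.   ]] ['frame', 'depth', 'camera_matrix', 'extrinsics']
[[473.9698563    0.         251.63158876]
 [  0.         473.9698563  182.41358197]
 [  0.           0.           1.        ]] [[ 0.927  0.193 -0.321  0.191]
 [-0.375  0.492 -0.786 -1.008]
 [ 0.006  0.849  0.528  0.707]
 [ 0.     0.     0.     1.   ]] ['frame', 'depth', 'camera_matrix', 'extrinsics']
{'time': 0.1, 'qpos': array([ 1.02201278e+00,  2.87097041e-01,  1.57802692e+00,  1.09421886e-05,
        1.27862438e+00, -1.49983537e-01]), 'dq': array([ 0.00120686, -0.00271136, -0.00320774, -0.00141638,  0.00143184,
        0.00099465]), 'joint_efforts': array([ 1.52685774e-03, -4.07295585e+01, -2.93699294e+01, -1.00184111e-04,
        3.35619654e-03,  1.46043442e-05]), 'eef_pos': array([0.26178443, 0.62157847, 0.25507414]), 'tcp_rot': array([ 1.98082694e-01,  9.80184720e-01, -1.01092873e-03, -3.73886024e-04]), 'contact_force': array([ 0.75775536, -0.47404038, -0.50504083]), 'wrist_torque': array([ 0.00557602, -0.00201188,  0.01497619]), 'finger_force': 0.0, 'opening': 1.0003203146912398} 0.025
```

```bash
python3 -c "
import cv2,numpy as np
a=cv2.imread('pics/top0.png');b=cv2.imread('pics/side0.png')
print(a.shape)
cv2.imwrite('pics/t.png',cv2.resize(a,(800,600),interpolation=cv2.INTER_CUBIC));cv2.imwrite('pics/s.png',cv2.resize(b,(800,600),interpolation=cv2.INTER_CUBIC))"
```

```text
(384, 512, 3)
```

View pics/t.png

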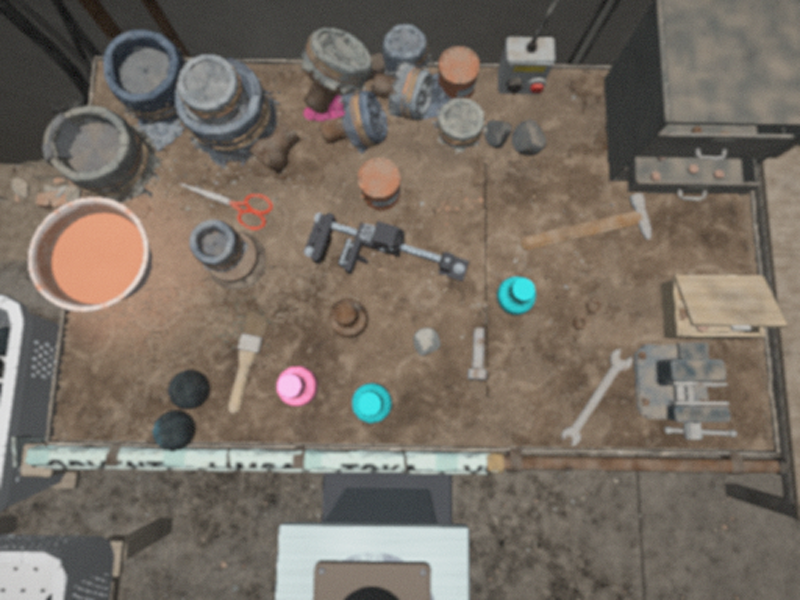

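View pics/s.png

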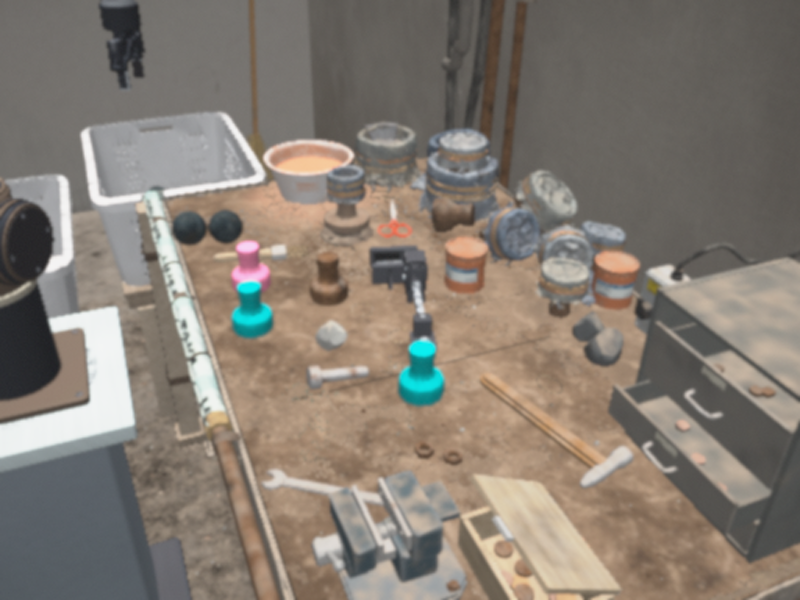

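The top view shows the clamp with its fixed jaw at (318,238), the sliding jaw at about (370,240) and the foot at (455,268). The rusty head is at (348,315), the stone at (426,341), the arbor at (479,352) and the tin at (379,180). Pink and turquoise decoys stand around them. Next I'll measure from depth.

```bash
python3 - <<'E'
from h import *
import numpy as np
P=[]
for n in('top','side'):
    c=dict(np.load(n+'0.npz'));w=pts(c);print(n)
    k=512/800
    for nm,(u,v) in dict(bench=(430,300),head=(344,312),stone=(426,341),tin=(379,175),fix=(318,238),foot=(457,266),bar=(425,253),hous=(383,237)).items() if n=='top' else dict(bench=(480,340),head=(327,262),stone=(331,334),tin=(466,246),foot=(423,325)).items():
        u,v=int(u*k),int(v*k);print(nm,w[v,u].round(3))
    P.append(w.reshape(-1,3))
    if n=='top':
        # height map print region of clamp
        f=c['frame']
        # clamp crop rectified at bench height map: upsample crop and save
        crop=f[125:235,185:325];cv2.imwrite('pics/crop.png',cv2.resize(crop,None,fx=5.7,fy=5.4,interpolation=cv2.INTER_CUBIC))
# raster height map from both clouds, 2mm
P=np.vstack(P);P=P[~np.isnan(P[:,0])]
x0,y0=.35,-.25
m=(P[:,0]>x0)&(P[:,0]<.75)&(P[:,1]>y0)&(P[:,1]<.2)&(P[:,2]<.2)&(P[:,2]>-.02);P=P[m]
H=np.zeros((200,225))
np.maximum.at(H,(((P[:,0]-x0)/.002).astype(int).clip(0,199),((P[:,1]-y0)/.002).astype(int).clip(0,224)),P[:,2])
H=cv2.dilate(H.astype(np.float32),np.ones((2,2)))
cv2.imwrite('pics/H.png',cv2.resize(cv2.applyColorMap((H*2500).clip(0,255).astype(np.uint8),cv2.COLORMAP_JET)[::-1,::-1],None,fx=3,fy=3,interpolation=0)[:600])
np.save('H.npy',H)
E
```

```text
top
bench [ 0.537 -0.093  0.002]
head [0.504 0.052 0.081]
stone [ 0.461 -0.084  0.039]
tin [0.744 0.002 0.076]
fix [0.639 0.108 0.044]
foot [ 0.598 -0.139  0.018]
bar [ 0.618 -0.082  0.037]
hous [ 0.63  -0.009  0.091]
side
bench [ 0.691 -0.158 -0.003]
head [0.497 0.039 0.078]
stone [ 0.455 -0.101  0.033]
tin [0.744 0.007 0.076]
foot [ 0.601 -0.128  0.028]
```

View pics/H.png

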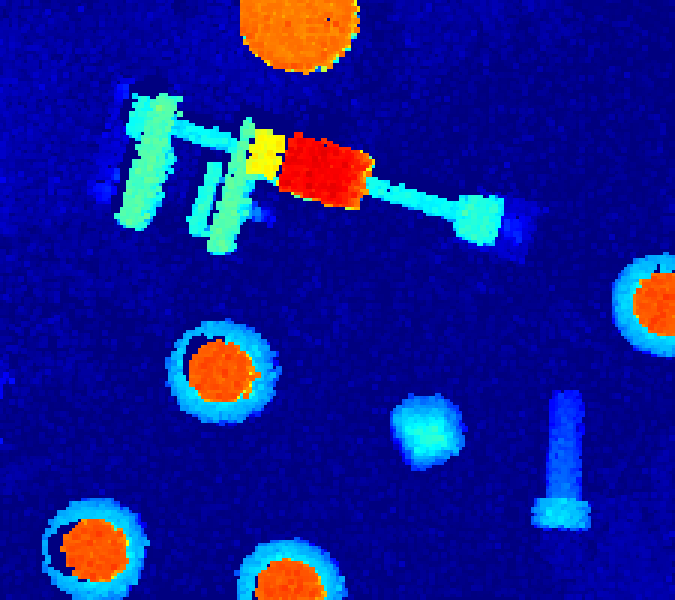

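View pics/crop.png

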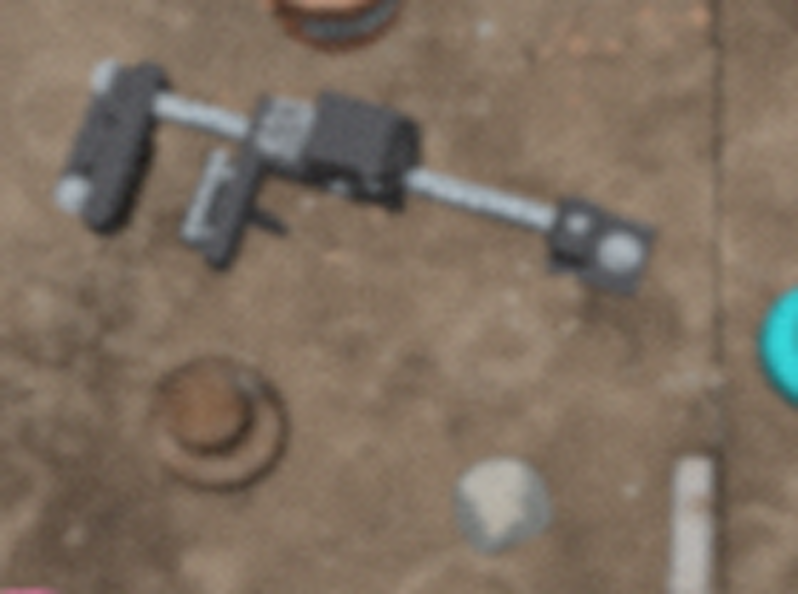

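The height map shows the housing in red at about (325,170), the plate in yellow at (266,153), the pad strip at (207,200), the fixed jaw at (150,160) and the foot at (480,220). The head's base is at about (222,372). Next I'll fit the clamp frame.

```bash
cat > fit.py <<'E'
from h import *
def cloud(cs):
    P=np.vstack([pts(c).reshape(-1,3) for c in cs]);return P[~np.isnan(P[:,0])]
def sel(P,c,r,z0,z1):
    return P[(np.hypot(P[:,0]-c[0],P[:,1]-c[1])<r)&(P[:,2]>z0)&(P[:,2]<z1)]
def circ(p):
    q=np.c_[2*p[:,:2],np.ones(len(p))];s=np.linalg.lstsq(q,(p[:,:2]**2).sum(1),rcond=None)[0]
    return s[:2],np.sqrt(s[2]+s[:2]@s[:2])
def hullcirc(p):
    (x,y),r=cv2.minEnclosingCircle((p[:,:2]*1000).astype(np.float32));return (x,y),r
E
python3 - <<'E'
from fit import *
for cs in (['top'],['side'],['top','side']):
    P=cloud([dict(np.load(n+'0.npz')) for n in cs]);print(cs)
    for nm,c,r,z0,z1 in [('headtop',(.504,.052),.05,.07,.09),('headbase',(.504,.052),.06,.008,.034),('tin',(.744,.005),.06,.06,.09),('stone',(.46,-.085),.05,.012,.06),('arbor',(.43,-.175),.08,.012,.05)]:
        p=sel(P,c,r,z0,z1); print(nm,len(p),np.array(hullcirc(p)[0]).round(1),round(hullcirc(p)[1],1),p.mean(0).round(4))
    for nm,c,r,z0,z1 in [('hous',(.635,-.015),.05,.08,.1),('plate',(.645,.02),.04,.06,.073)]:
        p=sel(P,c,r,z0,z1);print(nm,len(p),p.mean(0).round(4),cv2.minAreaRect((p[:,:2]*1000).astype(np.float32)))
    # bar: both segments
    p=P[(P[:,2]>.028)&(P[:,2]<.041)]
    a=p[(np.abs(p[:,1]-.068)<.014)&(np.abs(p[:,0]-.66)<.012)];b=p[(np.abs(p[:,1]+.07)<.025)&(np.abs(p[:,0]-.62)<.02)]
    if len(a)and len(b):
        print('bar',a.mean(0).round(4),b.mean(0).round(4));d=a.mean(0)-b.mean(0);print(np.degrees(np.arctan2(-d[0],d[1])))
        q=np.vstack([a,b]);l=cv2.fitLine(q[:,:2].astype(np.float32),cv2.DIST_HUBER,0,.003,.001).ravel();print('line',l,np.degrees(np.arctan2(-l[0],l[1])))
    p=P[(P[:,2]>.040)&(P[:,2]<.052)&(P[:,1]>.075)&(P[:,1]<.14)&(P[:,0]>.58)&(P[:,0]<.7)];print('fixed',len(p),cv2.minAreaRect((p[:,:2]*1000).astype(np.float32)))
    p=sel(P,(.607,-.12),.045,.03,.05);print('foot',p.mean(0),cv2.minAreaRect((p[:,:2]*1000).astype(np.float32)))
E
```

```text
['top']
headtop 175 [501.   53.3] 19.1 [0.5007 0.0529 0.0796]
headbase 248 [501.2  53.2] 34.2 [0.4961 0.0485 0.0283]
tin 587 [740.6   2.8] 37.2 [0.7385 0.0024 0.0761]
stone 225 [461.1 -83.9] 24.6 [ 0.4621 -0.0841  0.0294]
arbor 264 [ 441.3 -152.3] 54.9 [ 0.4356 -0.1696  0.0223]
hous 256 [ 0.6345 -0.0144  0.0877] ((635.4469604492188, -14.82863998413086), (48.87713623046875, 36.987220764160156), 73.85381317138672)
plate 82 [0.6427 0.0193 0.0633] ((640.0040283203125, 9.665664672851562), (47.05037307739258, 30.886035919189453), 72.79568481445312)
bar [0.6593 0.0673 0.0363] [ 0.6177 -0.0694  0.0366]
-16.925890840326076
line [ 0.29148564  0.9565752   0.63230294 -0.02150812] -16.946918
fixed 194 ((642.6129150390625, 104.04182434082031), (25.417884826660156, 88.6420669555664), 77.30240631103516)
foot [ 0.6056634  -0.10925651  0.03873775] ((608.538818359375, -102.86112976074219), (53.94975280761719, 29.893529891967773), 72.2294692993164)
['side']
headtop 121 [500.8  48.7] 21.4 [0.5009 0.047  0.0779]
headbase 279 [499.1  46.4] 34.6 [0.4951 0.0317 0.0234]
tin 409 [740.4  -1.5] 39.3 [ 0.7365 -0.
[... 916 characters left out ...]
1] 56.8 [ 0.435  -0.1675  0.0216]
hous 418 [ 0.6339 -0.0168  0.0872] ((634.7003173828125, -17.407669067382812), (54.24702072143555, 36.987220764160156), 73.85381317138672)
plate 87 [0.6416 0.0184 0.0636] ((640.0040283203125, 9.665664672851562), (47.05037307739258, 30.886035919189453), 72.79568481445312)
bar [0.6593 0.0673 0.0363] [ 0.6184 -0.0688  0.0368]
-16.743359256432253
line [ 0.2897966   0.9570883   0.62862796 -0.03475006] -16.845778
fixed 302 ((641.9007568359375, 101.03825378417969), (29.98432731628418, 88.64488220214844), 78.89879608154297)
foot [ 0.60503302 -0.11251363  0.03806903] ((608.2651977539062, -104.84795379638672), (59.10165786743164, 30.309646606445312), 71.86375427246094)
```

```bash
python3 - <<'E'
from fit import *
print([k for k in dir(ctrl) if k[0]!='_'])
a=np.radians(-16.9);R=np.array([[np.cos(a),-np.sin(a)],[np.sin(a),np.cos(a)]]) # cols xc,yc
O=np.array([.6593,.0673])
for n in('top','side'):
    P=cloud([dict(np.load(n+'0.npz'))]);P=P[(abs(P[:,1])<.25)&(abs(P[:,0]-.6)<.2)]
    q=np.c_[(P[:,:2]-O)@R,P[:,2]]*1000
    def rg(nm,x0,x1,z0,z1,ax,lo,hi):
        s=q[(q[:,0]>x0)&(q[:,0]<x1)&(q[:,2]>z0)&(q[:,2]<z1)&(q[:,ax]>lo)&(q[:,ax]<hi)] if ax==1 else q[(q[:,1]>x0)&(q[:,1]<x1)&(q[:,2]>z0)&(q[:,2]<z1)&(q[:,0]>lo)&(q[:,0]<hi)]
        if len(s):print(n,nm,len(s),'min/max',np.percentile(s,[1,50,99],axis=0).round(1)[:,[0,1,2]].tolist())
    rg('fixed arm',-66,-20,40,52,1,-10,60)
    rg('slide arm',-66,-25,42,52,1,-60,0)
    rg('pad',-60,-20,30,42,1,-60,0)
    rg('housing',-14,14,82,95,1,-140,-30)
    rg('plate',-14,14,58,74,1,-60,0)
    rg('foot',-14,14,34,48,1,-260,-165)
    rg('bar x',-30-140,-105-0,30,42,0,-15,15)
    rg('head',-200,-50,70,90,1,-100,0)
    rg('head base',-200,-100,8,34,1,-120,0)
E
```

```text
['Unreachable', 'finger_overhang']
top fixed arm 98 min/max [[-65.1, 17.4, 40.3], [-42.8, 25.5, 45.0], [-21.1, 34.2, 48.7]]
top slide arm 73 min/max [[-65.7, -39.0, 42.1], [-44.9, -32.4, 45.1], [-25.9, -14.7, 49.0]]
top pad 58 min/max [[-59.2, -43.2, 30.8], [-40.3, -20.0, 39.6], [-21.3, -12.9, 41.6]]
top housing 190 min/max [[-13.4, -108.7, 82.2], [0.2, -85.4, 88.5], [13.9, -61.6, 92.4]]
top plate 71 min/max [[-12.8, -57.0, 60.2], [0.5, -47.4, 62.8], [13.8, -37.5, 66.2]]
top foot 106 min/max [[-12.6, -204.5, 34.3], [0.1, -190.6, 39.7], [13.0, -166.1, 44.4]]
top bar x 89 min/max [[-4.3, -169.0, 30.8], [0.1, -138.2, 37.0], [7.9, -109.4, 40.7]]
top head 175 min/max [[-165.0, -78.0, 72.8], [-147.6, -59.6, 79.8], [-129.8, -42.2, 83.3]]
top head base 248 min/max [[-180.0, -92.4, 12.7], [-153.7, -69.2, 29.5], [-115.1, -27.5, 33.8]]
side fixed arm 59 min/max [[-64.4, 13.2, 40.2], [-38.8, 22.3, 44.2], [-20.5, 32.9, 48.4]]
side slide arm 46 min/max [[-65.7, -46.0, 42.1], [-46.0, -37.9, 44.7], [-26.3, -29.0, 47.9]]
side pad 71 min/max [[-58.5, -46.0, 30.4], [-38.2, -38.8, 37.4], [-21.1, -13.8, 41.9]]
side housing 114 min/max [[-13.3, -112.7, 82.3], [0.0, -92.3, 87.7], [13.7, -62.9, 91.3]]
side foot 88 min/max [[-13.4, -209.1, 34.8], [0.7, -198.6, 38.8], [13.6, -169.1, 42.9]]
side bar x 85 min/max [[-14.8, -169.6, 30.8], [0.8, -122.0, 37.4], [14.3, -106.5, 41.3]]
side head 121 min/max [[-162.9, -82.6, 70.3], [-144.8, -67.5, 78.8], [-128.3, -44.1, 82.3]]
side head base 279 min/max [[-179.1, -97.7, 8.5], [-146.8, -84.5, 25.1], [-114.1, -46.1, 33.6]]
```

Request:
jog_arm(increments=[{"dx":0.64,"dy":-1,"az":-0.37,"gripper":-1},{"dx":0.64,"dy":-1,"az":-0.37,"gripper":-1},{"dx":0.64,"dy":-1,"az":-0.37,"gripper":-1},{"dx":0.64,"dy":-1,"az":-0.37,"gripper":-1}], force=60)

```text
$.increments[0]: bad value
```

Request:
jog_arm(increments=[{"dx":0.64,"dy":-1,"az":-0.37,"gripper":-1},{"dx":0.64,"dy":-1,"az":-0.37,"gripper":-1},{"dx":0.64,"dy":-1,"az":-0.37,"gripper":-1},{"dx":0.64,"dy":-1,"az":-0.37,"gripper":-1}])

```text
$.increments[0]: bad value
```

Request:
jog_arm(increments=[{"dx":0.64,"dy":-1,"az":-0.194,"gripper":-1},{"dx":0.64,"dy":-1,"az":-0.194,"gripper":-1},{"dx":0.64,"dy":-1,"az":-0.194,"gripper":-1},{"dx":0.64,"dy":-1,"az":-0.194,"gripper":-1}])

```text
$.increments[0]: bad value
```

Request:
jog_arm(increments=[{"dx":0.64,"dy":-1,"gripper":-1},{"dx":0.64,"dy":-1,"gripper":-1},{"dx":0.64,"dy":-1,"gripper":-1},{"dx":0.64,"dy":-1,"gripper":-1}])

```text
$.increments[0]: bad value
```

Request:
jog_arm(increments=[{"dx":0.64,"dy":-1.0,"dz":0,"ax":0,"ay":0,"az":-0.37,"gripper":-1},{"dx":0.64,"dy":-1.0,"dz":0,"ax":0,"ay":0,"az":-0.37,"gripper":-1},{"dx":0.64,"dy":-1.0,"dz":0,"ax":0,"ay":0,"az":-0.37,"gripper":-1},{"dx":0.64,"dy":-1.0,"dz":0,"ax":0,"ay":0,"az":-0.37,"gripper":-1}], force=60)

```text
time: 0.5
eef_pos: [0.3411, 0.4983, 0.2556]
tcp_rot: [0.475, 0.88, -0.001, 0.001]
contact_force: [0.0, 0.6, -0.1]
opening: 0.333
finger_force: 0.0
```

All keys are required.

Request:
jog_arm(increments=[{"dx":0.64,"dy":-1.0,"dz":0,"ax":0,"ay":0,"az":-0.37,"gripper":-1},{"dx":0.64,"dy":-1.0,"dz":0,"ax":0,"ay":0,"az":-0.37,"gripper":-1},{"dx":0.64,"dy":-1.0,"dz":0,"ax":0,"ay":0,"az":-0.37,"gripper":-1},{"dx":0.64,"dy":-1.0,"dz":0,"ax":0,"ay":0,"az":-0.37,"gripper":-1}])

```text
time: 0.9
eef_pos: [0.4179, 0.3782, 0.2558]
tcp_rot: [0.708, 0.707, -0.001, 0.001]
contact_force: [-0.6, 0.3, 0.5]
opening: -0.0
finger_force: 0.0
```

Request:
jog_arm(increments=[{"dx":0.64,"dy":-1.0,"dz":0,"ax":0,"ay":0,"az":-0.194,"gripper":-1},{"dx":0.64,"dy":-1.0,"dz":0,"ax":0,"ay":0,"az":-0.194,"gripper":-1},{"dx":0.64,"dy":-1.0,"dz":0,"ax":0,"ay":0,"az":-0.194,"gripper":-1},{"dx":0.64,"dy":-1.0,"dz":0,"ax":0,"ay":0,"az":-0.194,"gripper":-1}])

```text
time: 1.3
eef_pos: [0.4946, 0.2582, 0.2559]
tcp_rot: [0.805, 0.593, -0.0, 0.001]
contact_force: [-0.9, 0.3, 0.3]
opening: -0.003
finger_force: 0.0
```

Request:
jog_arm(increments=[{"dx":0.64,"dy":-1.0,"dz":0,"ax":0,"ay":0,"az":0,"gripper":-1},{"dx":0.64,"dy":-1.0,"dz":0,"ax":0,"ay":0,"az":0,"gripper":-1},{"dx":0.64,"dy":-1.0,"dz":0,"ax":0,"ay":0,"az":0,"gripper":-1},{"dx":0.64,"dy":-1.0,"dz":0,"ax":0,"ay":0,"az":0,"gripper":-1}])

```text
time: 1.7
eef_pos: [0.571, 0.1388, 0.2559]
tcp_rot: [0.805, 0.594, -0.0, 0.0]
contact_force: [-0.6, 0.6, 0.1]
opening: 0.002
finger_force: 0.0
```

Request:
jog_arm(increments=[{"dx":0.64,"dy":-1.0,"dz":-0.9,"ax":0,"ay":0,"az":0,"gripper":-1},{"dx":0.64,"dy":-1.0,"dz":-0.9,"ax":0,"ay":0,"az":0,"gripper":-1},{"dx":0.64,"dy":-1.0,"dz":-0.9,"ax":0,"ay":0,"az":0,"gripper":-1},{"dx":0.64,"dy":-1.0,"dz":-0.9,"ax":0,"ay":0,"az":0,"gripper":-1},{"dx":0.64,"dy":-1.0,"dz":-0.9,"ax":0,"ay":0,"az":0,"gripper":-1}])

```text
time: 2.2
eef_pos: [0.6446, 0.0212, 0.1438]
tcp_rot: [0.804, 0.595, -0.003, -0.003]
contact_force: [0.2, 0.1, 0.1]
opening: -0.001
finger_force: 0.0
```

```bash
python3 - <<'E'
from fit import *
s=get_state();print(s['time'],s['eef_pos'],s['tcp_rot'],s['qpos'].round(2),s['contact_force'],ctrl.finger_overhang)
c=cam('side','side1.png');P=cloud([c]);e=s['eef_pos']
d=np.hypot(P[:,0]-e[0],P[:,1]-e[1]);p=P[(d<.035)&(P[:,2]>.095)&(P[:,2]<.2)]
print(p[:,2].min() if len(p) else None, np.histogram(p[:,2],10))
g=c['frame'];cv2.imwrite('pics/s1.png',cv2.resize(g[60:240,160:400],(800,600),interpolation=cv2.INTER_CUBIC))
E
```

```text
2.2 [0.64459092 0.02121314 0.14383929] [ 0.80405771  0.59454004 -0.00261686 -0.00254918] [-0.12  0.33  1.73  0.    1.08  0.17] [0.1864518  0.06419798 0.05097281] 0.025
0.11994121248301604 (array([16, 33, 27, 29, 30, 56, 84, 56, 39, 41]), array([0.11994121, 0.12794293, 0.13594464, 0.14394636, 0.15194807,
       0.15994979, 0.16795151, 0.17595322, 0.18395494, 0.19195665,
       0.19995837]))
```

View pics/s1.png

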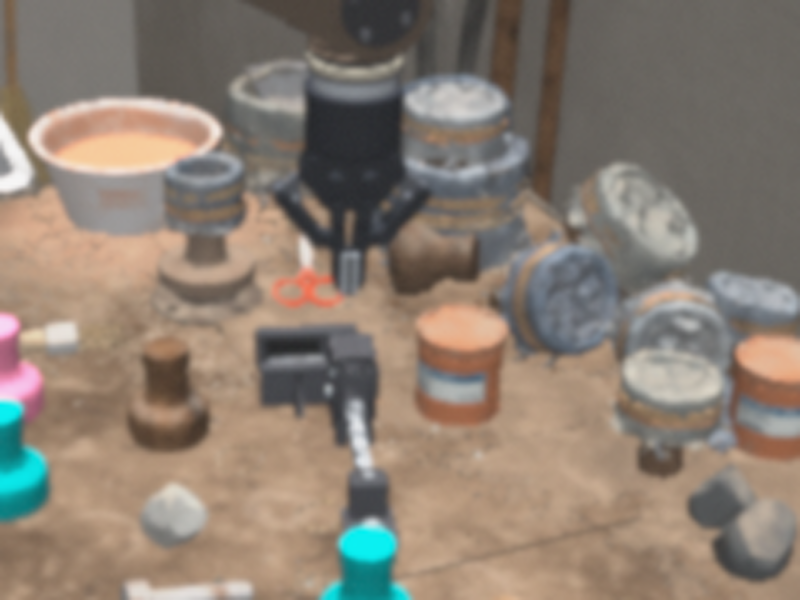

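The fingers are closed above the plate, tips at about (348,290) in this crop, and the overhang of 25 mm is confirmed. The housing sits below at (350,360). Next I descend.

Request:
jog_arm(increments=[{"dx":0,"dy":0.005,"dz":-0.4,"ax":0,"ay":0,"az":0,"gripper":-1},{"dx":0,"dy":0.005,"dz":-0.42,"ax":0,"ay":0,"az":0,"gripper":-1},{"dx":0,"dy":0.005,"dz":-0.44,"ax":0,"ay":0,"az":0,"gripper":-1},{"dx":0,"dy":0.005,"dz":-0.46,"ax":0,"ay":0,"az":0,"gripper":-1},{"dx":0,"dy":0.005,"dz":-0.47,"ax":0,"ay":0,"az":0,"gripper":-1},{"dx":0,"dy":0.005,"dz":-0.47,"ax":0,"ay":0,"az":0,"gripper":-1}])

```text
time: 2.85
eef_pos: [0.6469, 0.0228, 0.0937]
tcp_rot: [0.803, 0.596, 0.001, 0.001]
contact_force: [-0.3, -1.1, 0.0]
opening: -0.001
finger_force: 0.0
```

Request:
jog_arm(increments=[{"dx":0,"dy":0,"dz":-0.02,"ax":0,"ay":0,"az":0,"gripper":-1},{"dx":0,"dy":0,"dz":-0.02,"ax":0,"ay":0,"az":0,"gripper":-1}])

```text
time: 3.05
eef_pos: [0.6461, 0.0226, 0.0898]
tcp_rot: [0.803, 0.595, 0.0, 0.0]
contact_force: [-0.0, -0.4, 0.1]
opening: 0.003
finger_force: 0.0
```

Request:
jog_arm(increments=[{"dx":0,"dy":0,"dz":-0.02,"ax":0,"ay":0,"az":0,"gripper":-1},{"dx":0,"dy":0,"dz":-0.02,"ax":0,"ay":0,"az":0,"gripper":-1}])

```text
time: 3.25
eef_pos: [0.6465, 0.0227, 0.0875]
tcp_rot: [0.803, 0.595, 0.0, 0.0]
contact_force: [0.7, 0.9, 2.7]
opening: -0.002
finger_force: 1.2
```

Request:
jog_arm(increments=[{"dx":0,"dy":0,"dz":-0.025,"ax":0,"ay":0,"az":0,"gripper":-1},{"dx":0,"dy":0,"dz":-0.05,"ax":0,"ay":0,"az":0,"gripper":-1},{"dx":0,"dy":0,"dz":-0.05,"ax":0,"ay":0,"az":0,"gripper":-1}])

```text
time: 3.55
eef_pos: [0.6465, 0.0227, 0.0812]
tcp_rot: [0.803, 0.596, 0.0, 0.0]
contact_force: [0.1, 0.6, 4.8]
opening: 0.005
finger_force: 2.0
```

Request:
jog_arm(increments=[{"dx":-0.012,"dy":-0.04,"dz":0,"ax":0,"ay":0,"az":0,"gripper":-1},{"dx":-0.024,"dy":-0.08,"dz":0,"ax":0,"ay":0,"az":0,"gripper":-1},{"dx":-0.036,"dy":-0.12,"dz":0,"ax":0,"ay":0,"az":0,"gripper":-1},{"dx":-0.048,"dy":-0.16,"dz":0,"ax":0,"ay":0,"az":0,"gripper":-1}])

```text
time: 3.95
eef_pos: [0.6404, 0.0028, 0.0814]
tcp_rot: [0.803, 0.595, 0.0, 0.0]
contact_force: [0.5, 1.8, 5.0]
opening: 0.002
finger_force: 2.3
```

```bash
python3 - <<'E'
from fit import *
a=np.radians(-16.9);R=np.array([[np.cos(a),-np.sin(a)],[np.sin(a),np.cos(a)]]);O=np.array([.6593,.0673])
s=get_state();print('tcp clamp',((s['eef_pos'][:2]-O)@R*1000).round(1),s['eef_pos'][2],'F',(s['contact_force'][:2]@R).round(1),s['contact_force'][2])
P=cloud([cam('top','top2.png')]);P=P[(abs(P[:,1])<.25)&(abs(P[:,0]-.6)<.2)];q=np.c_[(P[:,:2]-O)@R,P[:,2]]*1000
m=(q[:,0]>-66)&(q[:,0]<-25)&(q[:,2]>42)&(q[:,2]<52)&(q[:,1]<8)&(q[:,1]>-120);print('arm u',np.percentile(q[m,1],[2,50,98]))
E
```

```text
tcp clamp [  0.6 -67.2] 0.08136291435544749 F [-0.1  1.9] 4.992955066406989Traceback (most recent call last):
  File "<stdin>", line 5, in <module>
    return _quantile_unchecked(
        a, q, axis, out, overwrite_input, method, keepdims, weights)
    return _ureduce(a,
                    func=_quantile_ureduce_func,
    ...<5 lines>...
                    overwrite_input=overwrite_input,
                    method=method)
    r = func(a, **kwargs)
    result = _quantile(arr,
                       quantiles=q,
    ...<2 lines>...
                       out=out,
                       weights=wgt)
    slices_having_nans = np.isnan(arr[-1, ...])
                                  ~~~^^^^^^^^^
IndexError: index -1 is out of bounds for axis 0 with size 0
```

Request:
jog_arm(increments=[{"dx":-0.018,"dy":-0.06,"dz":0,"ax":0,"ay":0,"az":0,"gripper":-1},{"dx":-0.036,"dy":-0.12,"dz":0,"ax":0,"ay":0,"az":0,"gripper":-1},{"dx":-0.055,"dy":-0.18,"dz":0,"ax":0,"ay":0,"az":0,"gripper":-1},{"dx":-0.073,"dy":-0.24,"dz":0,"ax":0,"ay":0,"az":0,"gripper":-1},{"dx":-0.091,"dy":-0.3,"dz":0,"ax":0,"ay":0,"az":0,"gripper":-1},{"dx":-0.109,"dy":-0.36,"dz":0,"ax":0,"ay":0,"az":0,"gripper":-1},{"dx":-0.109,"dy":-0.36,"dz":0,"ax":0,"ay":0,"az":0,"gripper":-1}])

```text
time: 4.7
eef_pos: [0.6269, -0.0411, 0.0811]
tcp_rot: [0.804, 0.595, -0.0, 0.0]
contact_force: [0.9, -0.9, 3.0]
opening: -0.0
finger_force: 1.4
```

Request:
jog_arm(increments=[{"dx":-0.009,"dy":-0.03,"dz":0,"ax":0,"ay":0,"az":0,"gripper":-1},{"dx":-0.009,"dy":-0.03,"dz":0,"ax":0,"ay":0,"az":0,"gripper":-1}])

```text
time: 4.9
eef_pos: [0.6267, -0.0422, 0.0817]
tcp_rot: [0.804, 0.595, 0.001, -0.001]
contact_force: [1.7, 5.3, 5.6]
opening: 0.001
finger_force: 3.5
```

Request:
jog_arm(increments=[{"dx":-0.009,"dy":-0.03,"dz":0,"ax":0,"ay":0,"az":0,"gripper":-1},{"dx":-0.009,"dy":-0.03,"dz":0,"ax":0,"ay":0,"az":0,"gripper":-1}])

```text
time: 5.1
eef_pos: [0.6255, -0.0461, 0.0817]
tcp_rot: [0.803, 0.596, 0.001, -0.0]
contact_force: [1.3, 2.8, 5.3]
opening: -0.002
finger_force: 2.5
```

Request:
jog_arm(increments=[{"dx":-0.009,"dy":-0.03,"dz":0,"ax":0,"ay":0,"az":0,"gripper":-1},{"dx":-0.009,"dy":-0.03,"dz":0,"ax":0,"ay":0,"az":0,"gripper":-1}])

```text
time: 5.3
eef_pos: [0.6248, -0.0482, 0.0816]
tcp_rot: [0.804, 0.595, 0.002, -0.001]
contact_force: [3.4, 8.8, 5.5]
opening: -0.004
finger_force: 7.4
```

Request:
jog_arm(increments=[{"dx":-0.009,"dy":-0.03,"dz":0,"ax":0,"ay":0,"az":0,"gripper":-1},{"dx":-0.009,"dy":-0.03,"dz":0,"ax":0,"ay":0,"az":0,"gripper":-1}])

```text
time: 5.5
eef_pos: [0.6247, -0.0483, 0.0817]
tcp_rot: [0.804, 0.594, 0.005, -0.003]
contact_force: [8.0, 19.2, 4.1]
opening: 0.0
finger_force: 13.4
```

The jaw is at its end stop: the measured stop position matches the prediction and force rises to 20 N. Next I ease off, lift, and move behind the head on its clamp −y side.

Request:
jog_arm(increments=[{"dx":0.012,"dy":0.045,"dz":0,"ax":0,"ay":0,"az":0,"gripper":-1},{"dx":0.012,"dy":0.045,"dz":0.1,"ax":0,"ay":0,"az":0,"gripper":-1},{"dx":0.012,"dy":0.045,"dz":0.4,"ax":0,"ay":0,"az":0,"gripper":-1},{"dx":0.012,"dy":0.045,"dz":0.8,"ax":0,"ay":0,"az":0,"gripper":-1},{"dx":-0.6,"dy":0.2,"dz":0.8,"ax":0,"ay":0,"az":0,"gripper":-1},{"dx":-0.98,"dy":0.37,"dz":0.8,"ax":0,"ay":0,"az":0,"gripper":-1},{"dx":-0.98,"dy":0.37,"dz":0.8,"ax":0,"ay":0,"az":0,"gripper":-1},{"dx":-0.98,"dy":0.37,"dz":0.8,"ax":0,"ay":0,"az":0,"gripper":-1}])

```text
time: 6.3
eef_pos: [0.5009, -0.009, 0.1755]
tcp_rot: [0.803, 0.596, -0.002, -0.002]
contact_force: [-0.1, 0.0, 0.2]
opening: 0.001
finger_force: 0.0
```

```bash
cat >> fit.py <<'E'
a=np.radians(-16.9);R=np.array([[np.cos(a),-np.sin(a)],[np.sin(a),np.cos(a)]]);O=np.array([.6593,.0673])-.0845*R[:,1]
def tocl(p): return (np.asarray(p)[...,:2]-O)@R
def look(n,save):
    s=get_state();print('t',s['time'],'tcp clamp',(tocl(s['eef_pos'])*1000).round(1),s['eef_pos'].round(4),'F',(s['contact_force'][:2]@R).round(1))
    P=cloud([cam(n,save)]);P=P[(abs(P[:,1])<.25)&(abs(P[:,0]-.58)<.22)];return np.c_[tocl(P),P[:,2]]*1000
def pr(nm,q,x0,x1,y0,y1,z0,z1):
    s=q[(q[:,0]>x0)&(q[:,0]<x1)&(q[:,1]>y0)&(q[:,1]<y1)&(q[:,2]>z0)&(q[:,2]<z1)]
    if len(s): print(nm,len(s),np.percentile(s,[2,50,98],axis=0).round(1).tolist(),'circ',np.round(cv2.minEnclosingCircle(s[:,:2].astype(np.float32))[0],1))
    else: print(nm,'none')
E
python3 - <<'E'
from fit import *
for n in('top','side'):
    q=look(n,n+'3.png');print(n)
    pr('arm',q,-66,-25,-90,60,42,52);pr('fixed',q,-66,-25,85,130,42,52);pr('hous',q,-14,14,-120,-30,82,95);pr('head',q,-190,-100,-10,60,70,90)
E
```

```text
t 6.3 tcp clamp [-129.4  -34.5] [ 0.5009 -0.009   0.1755] F [-0.1 -0. ]
top
arm none
fixed 2 [[-35.1, 118.4, 42.8], [-32.3, 119.0, 43.8], [-29.5, 119.6, 44.8]] circ [-32.3 119. ]
hous 145 [[-12.5, -93.2, 83.1], [3.1, -75.3, 88.4], [13.8, -47.7, 92.2]] circ [  1. -71.]
head 63 [[-146.1, 10.1, 77.1], [-140.1, 28.5, 79.9], [-129.8, 41.6, 82.7]] circ [-142.5   24.7]
t 6.35 tcp clamp [-127.   -34.6] [ 0.5032 -0.0097  0.1763] F [ 1.1 -0.2]
side
arm 47 [[-64.7, -27.9, 42.3], [-46.2, -22.1, 44.7], [-27.2, -5.8, 48.0]] circ [-45.7 -18.6]
fixed 41 [[-64.4, 97.6, 42.3], [-44.4, 106.7, 44.8], [-26.4, 115.9, 47.8]] circ [-45.5 108.9]
hous 129 [[-13.3, -97.1, 82.4], [0.2, -79.1, 87.8], [13.4, -49.7, 90.6]] circ [  2.1 -73.7]
head 124 [[-163.0, 3.5, 70.8], [-146.7, 15.8, 78.8], [-128.4, 41.2, 81.7]] circ [-147.    23.6]
```

Request:
jog_arm(increments=[{"dx":-0.172,"dy":0.072,"dz":0,"ax":0,"ay":0,"az":0,"gripper":-1},{"dx":-0.172,"dy":0.072,"dz":-0.4,"ax":0,"ay":0,"az":0,"gripper":-1},{"dx":-0.172,"dy":0.072,"dz":-0.8,"ax":0,"ay":0,"az":0,"gripper":-1},{"dx":-0.172,"dy":0.072,"dz":-0.9,"ax":0,"ay":0,"az":0,"gripper":-1},{"dx":-0.172,"dy":0.072,"dz":-0.9,"ax":0,"ay":0,"az":0,"gripper":-1}])

```text
time: 6.9
eef_pos: [0.4837, -0.0014, 0.0671]
tcp_rot: [0.804, 0.595, -0.002, -0.002]
contact_force: [-0.4, 0.4, 0.4]
opening: -0.001
finger_force: 0.0
```

Request:
jog_arm(increments=[{"dx":0,"dy":0,"dz":-0.1,"ax":0,"ay":0,"az":0,"gripper":-1},{"dx":0,"dy":0,"dz":-0.2,"ax":0,"ay":0,"az":0,"gripper":-1},{"dx":0,"dy":0,"dz":-0.2,"ax":0,"ay":0,"az":0,"gripper":-1}])

```text
time: 7.2
eef_pos: [0.4845, -0.0012, 0.0446]
tcp_rot: [0.803, 0.595, -0.0, -0.0]
contact_force: [0.4, -0.1, -0.6]
opening: 0.003
finger_force: 0.0
```

Request:
jog_arm(increments=[{"dx":0.013,"dy":0.043,"dz":0,"ax":0,"ay":0,"az":0,"gripper":-1},{"dx":0.026,"dy":0.086,"dz":0,"ax":0,"ay":0,"az":0,"gripper":-1},{"dx":0.039,"dy":0.13,"dz":0,"ax":0,"ay":0,"az":0,"gripper":-1},{"dx":0.052,"dy":0.173,"dz":0,"ax":0,"ay":0,"az":0,"gripper":-1},{"dx":0.065,"dy":0.217,"dz":0,"ax":0,"ay":0,"az":0,"gripper":-1},{"dx":0.079,"dy":0.26,"dz":0,"ax":0,"ay":0,"az":0,"gripper":-1},{"dx":0.092,"dy":0.303,"dz":0,"ax":0,"ay":0,"az":0,"gripper":-1},{"dx":0.105,"dy":0.347,"dz":0,"ax":0,"ay":0,"az":0,"gripper":-1}])

```text
time: 8.0
eef_pos: [0.4979, 0.0405, 0.0458]
tcp_rot: [0.803, 0.596, -0.0, 0.001]
contact_force: [-1.8, -4.8, 3.8]
opening: 0.004
finger_force: 2.7
```

```bash
python3 - <<'E'
from fit import *
for n in('side',):
    q=look(n,n+'4.png');print(n)
    pr('head',q,-190,-100,10,90,70,86);pr('base',q,-190,-100,10,110,8,33)
E
```

```text
t 8.0 tcp clamp [-146.6   11.9] [0.4979 0.0405 0.0458] F [-0.3 -5.1]
side
head 34 [[-176.9, 11.1, 73.2], [-163.1, 18.8, 77.7], [-114.0, 26.7, 84.3]] circ [-145.3   19.1]
base 164 [[-179.5, 22.0, 8.2], [-156.6, 35.8, 22.8], [-115.1, 57.3, 32.8]] circ [-146.    51.2]
```

Request:
jog_arm(increments=[{"dx":-0.036,"dy":-0.12,"dz":0,"ax":0,"ay":0,"az":0,"gripper":-1},{"dx":-0.036,"dy":-0.12,"dz":0.4,"ax":0,"ay":0,"az":0,"gripper":-1},{"dx":-0.036,"dy":-0.12,"dz":0.8,"ax":0,"ay":0,"az":0.1,"gripper":-1},{"dx":-0.1,"dy":0,"dz":0.8,"ax":0,"ay":0,"az":0.2,"gripper":-1},{"dx":-0.2,"dy":0.3,"dz":0.8,"ax":0,"ay":0,"az":0.3,"gripper":-1},{"dx":-0.319,"dy":0.498,"dz":0.8,"ax":0,"ay":0,"az":0.4,"gripper":-1},{"dx":-0.319,"dy":0.498,"dz":0.8,"ax":0,"ay":0,"az":0.5,"gripper":-1},{"dx":-0.319,"dy":0.498,"dz":0.8,"ax":0,"ay":0,"az":0.6,"gripper":-1}])

```text
time: 8.85
eef_pos: [0.4582, 0.1021, 0.1409]
tcp_rot: [0.461, 0.887, 0.001, -0.0]
contact_force: [0.5, 0.5, -0.1]
opening: -0.005
finger_force: 0.0
```

Request:
jog_arm(increments=[{"dx":0,"dy":0,"dz":0,"ax":0,"ay":0,"az":0.4,"gripper":-1},{"dx":0,"dy":0,"dz":0,"ax":0,"ay":0,"az":0.4,"gripper":-1},{"dx":0,"dy":0,"dz":0,"ax":0,"ay":0,"az":0.4,"gripper":-1},{"dx":0,"dy":0,"dz":0,"ax":0,"ay":0,"az":0.4,"gripper":-1},{"dx":0,"dy":0,"dz":0,"ax":0,"ay":0,"az":0.4,"gripper":-1}])

```text
time: 9.35
eef_pos: [0.4588, 0.1011, 0.1409]
tcp_rot: [0.167, 0.986, 0.001, -0.0]
contact_force: [1.4, 0.1, -0.0]
opening: 0.001
finger_force: 0.0
```

```bash
python3 - <<'E'
from fit import *
for n in('side','top'):
    q=look(n,n+'5.png');print(n)
    pr('head',q,-190,-100,10,120,70,86);pr('base',q,-190,-90,10,110,8,33)
    pr('arm',q,-66,-25,-90,60,42,52)
    f=cv2.imread(f'pics/{n}5.png');cv2.imwrite(f'pics/{n}5c.png',cv2.resize(f[100:280,160:400],(800,600),interpolation=cv2.INTER_CUBIC))
print(get_state()['tcp_rot'],get_state()['qpos'].round(2))
E
```

```text
t 9.35 tcp clamp [-201.7   58.5] [0.4588 0.1011 0.1409] F [1.4 0.5]
side
head 115 [[-162.8, 36.0, 70.3], [-146.4, 49.2, 78.7], [-128.4, 73.1, 82.1]] circ [-146.6   56.1]
base 259 [[-179.3, 21.2, 8.7], [-146.9, 32.8, 24.3], [-115.0, 68.7, 32.5]] circ [-146.6   53.3]
arm 51 [[-64.9, -29.9, 42.2], [-46.1, -23.3, 44.3], [-25.5, -11.7, 47.6]] circ [-44.9 -19.8]
t 9.4 tcp clamp [-201.7   58.4] [0.4588 0.101  0.1409] F [ 0.4 -0.3]
top
head 76 [[-161.3, 39.8, 73.3], [-144.6, 48.3, 79.8], [-130.3, 58.6, 82.9]] circ [-146.7   54. ]
base 153 [[-176.7, 25.2, 9.4], [-144.8, 37.4, 29.2], [-116.2, 67.7, 32.6]] circ [-146.8   54.3]
arm 73 [[-64.9, -23.8, 42.2], [-45.1, -17.6, 45.6], [-25.7, 0.1, 49.5]] circ [-45.8 -14.9]
[ 1.69121552e-01  9.85595080e-01  4.56365376e-04 -1.77824912e-04] [-0.   -0.04  2.16  0.    1.02 -1.23]
```

View pics/side5c.png

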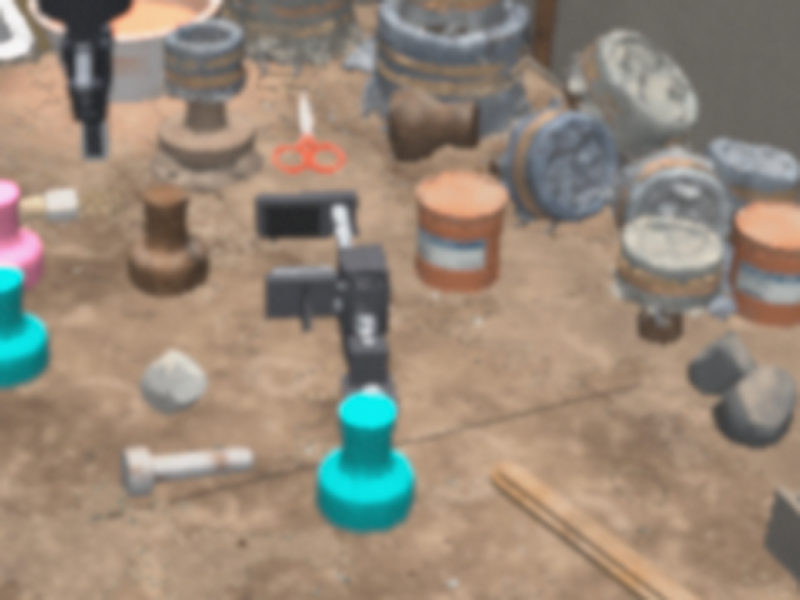

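The head is upright at about (165,240) in this crop, lined up with the open mouth between the jaw arms at (300,215) and (300,290). Next I lower the tool and push the head in.

Request:
jog_arm(increments=[{"dx":0,"dy":-0.01,"dz":-0.4,"ax":0,"ay":0,"az":0,"gripper":-1},{"dx":0,"dy":-0.01,"dz":-0.7,"ax":0,"ay":0,"az":0,"gripper":-1},{"dx":0,"dy":-0.01,"dz":-0.81,"ax":0,"ay":0,"az":0,"gripper":-1},{"dx":0,"dy":-0.01,"dz":-0.81,"ax":0,"ay":0,"az":0,"gripper":-1}])

```text
time: 9.85
eef_pos: [0.4573, 0.0992, 0.042]
tcp_rot: [0.169, 0.986, -0.0, -0.003]
contact_force: [0.1, -0.2, 1.1]
opening: -0.002
finger_force: 0.0
```

Request:
jog_arm(increments=[{"dx":0.06,"dy":-0.018,"dz":0,"ax":0,"ay":0,"az":0,"gripper":-1},{"dx":0.12,"dy":-0.036,"dz":0,"ax":0,"ay":0,"az":0,"gripper":-1},{"dx":0.18,"dy":-0.055,"dz":0,"ax":0,"ay":0,"az":0,"gripper":-1},{"dx":0.24,"dy":-0.073,"dz":0,"ax":0,"ay":0,"az":0,"gripper":-1},{"dx":0.3,"dy":-0.091,"dz":0,"ax":0,"ay":0,"az":0,"gripper":-1},{"dx":0.36,"dy":-0.109,"dz":0,"ax":0,"ay":0,"az":0,"gripper":-1}])

```text
time: 10.45
eef_pos: [0.5027, 0.0861, 0.045]
tcp_rot: [0.168, 0.986, 0.0, -0.001]
contact_force: [-5.6, 1.8, 6.0]
opening: 0.003
finger_force: 2.9
```

```bash
python3 - <<'E'
from fit import *
for n in('side','top'):
    q=look(n,n+'6.png');print(n)
    pr('head',q,-150,-60,15,95,70,84);pr('base',q,-150,-74,10,110,8,33)
E
```

```text
t 10.45 tcp clamp [-155.3   57. ] [0.5027 0.0861 0.045 ] F [-5.8  0.1]
side
head 124 [[-147.2, 20.6, 71.1], [-109.3, 48.0, 78.2], [-90.5, 71.4, 82.6]] circ [-120.6   43.8]
base 265 [[-145.8, 20.5, 9.2], [-111.1, 31.6, 24.9], [-76.8, 67.7, 32.7]] circ [-112.4   51.1]
t 10.5 tcp clamp [-153.4   57. ] [0.5045 0.0856 0.0454] F [-0.8  0.1]
top
head none
base 65 [[-125.2, 24.1, 11.8], [-103.0, 29.5, 27.5], [-78.9, 41.3, 32.6]] circ [-102.    37.1]
```

Request:
jog_arm(increments=[{"dx":0.06,"dy":-0.018,"dz":0,"ax":0,"ay":0,"az":0,"gripper":-1},{"dx":0.12,"dy":-0.036,"dz":0,"ax":0,"ay":0,"az":0,"gripper":-1},{"dx":0.18,"dy":-0.055,"dz":0,"ax":0,"ay":0,"az":0,"gripper":-1},{"dx":0.24,"dy":-0.073,"dz":0,"ax":0,"ay":0,"az":0,"gripper":-1},{"dx":0.3,"dy":-0.091,"dz":0,"ax":0,"ay":0,"az":0,"gripper":-1},{"dx":0.36,"dy":-0.109,"dz":0,"ax":0,"ay":0,"az":0,"gripper":-1},{"dx":0.42,"dy":-0.127,"dz":0,"ax":0,"ay":0,"az":0,"gripper":-1},{"dx":0.46,"dy":-0.14,"dz":0,"ax":0,"ay":0,"az":0,"gripper":-1},{"dx":0.48,"dy":-0.146,"dz":0,"ax":0,"ay":0,"az":0,"gripper":-1},{"dx":0.48,"dy":-0.146,"dz":0,"ax":0,"ay":0,"az":0,"gripper":-1}])

```text
time: 11.55
eef_pos: [0.5602, 0.0684, 0.0442]
tcp_rot: [0.168, 0.986, 0.0, 0.0]
contact_force: [-3.6, 1.5, 2.3]
opening: -0.002
finger_force: 1.6
```

Request:
jog_arm(increments=[{"dx":0.024,"dy":-0.007,"dz":0,"ax":0,"ay":0,"az":0,"gripper":-1},{"dx":0.024,"dy":-0.007,"dz":0,"ax":0,"ay":0,"az":0,"gripper":-1}])

```text
time: 11.75
eef_pos: [0.5627, 0.0676, 0.0439]
tcp_rot: [0.168, 0.986, 0.0, 0.0]
contact_force: [-3.1, 1.1, 3.3]
opening: 0.002
finger_force: 1.7
```

Request:
jog_arm(increments=[{"dx":0.024,"dy":-0.007,"dz":0,"ax":0,"ay":0,"az":0,"gripper":-1},{"dx":0.024,"dy":-0.007,"dz":0,"ax":0,"ay":0,"az":0,"gripper":-1}])

```text
time: 11.95
eef_pos: [0.5656, 0.0668, 0.0438]
tcp_rot: [0.168, 0.986, -0.0, 0.0]
contact_force: [-2.0, 1.0, 1.4]
opening: -0.003
finger_force: 1.5
```

```bash
python3 - <<'E'
from fit import *
for n in('side','top'):
    q=look(n,n+'7.png');print(n)
    pr('head',q,-70,-16,15,95,72,84)
    pr('arm',q,-66,-25,-90,20,42,52)
    f=cv2.imread(f'pics/{n}7.png');cv2.imwrite(f'pics/{n}7c.png',cv2.resize(f[100:220,200:360],(800,600),interpolation=cv2.INTER_CUBIC))
E
```

```text
t 11.95 tcp clamp [-89.5  56.8] [0.5656 0.0668 0.0438] F [-2.2  0.4]
side
head 107 [[-59.4, 33.4, 72.3], [-42.3, 48.2, 78.6], [-25.6, 70.7, 81.4]] circ [-43.9  52.5]
arm 52 [[-64.9, -28.6, 42.2], [-43.5, -23.5, 44.6], [-25.3, -6.0, 46.8]] circ [-45.6 -18.8]
t 12.0 tcp clamp [-89.5  56.8] [0.5656 0.0668 0.0438] F [-3.1  0.1]
top
head none
arm 72 [[-65.4, -23.9, 42.2], [-45.7, -17.9, 45.1], [-26.1, -1.4, 48.3]] circ [-45.7 -12.8]
```

View pics/side7c.png

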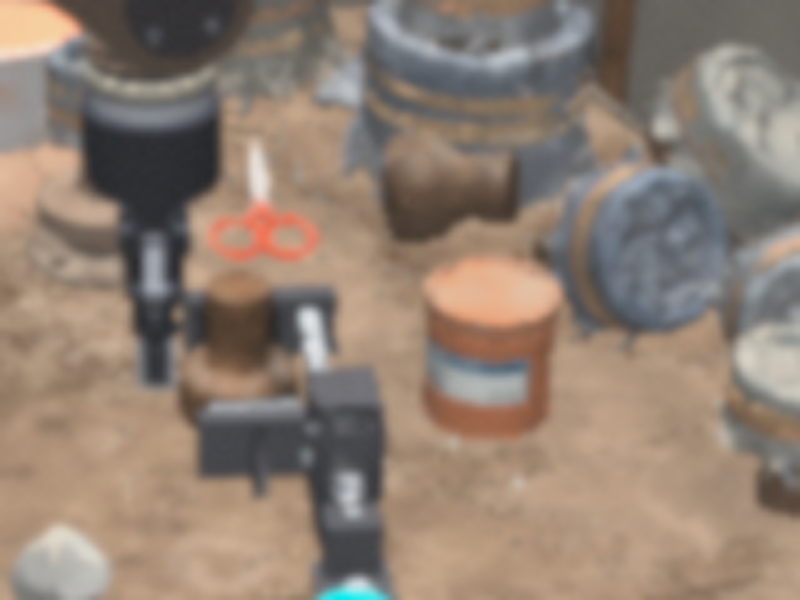

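The head stands upright between the jaws at (240,340), with the finger behind it at (155,370). It's about 2–4 mm short of the bar, so I'll push on until the force rises.

Request:
jog_arm(increments=[{"dx":0.016,"dy":-0.005,"dz":0,"ax":0,"ay":0,"az":0,"gripper":-1},{"dx":0.016,"dy":-0.005,"dz":0,"ax":0,"ay":0,"az":0,"gripper":-1}])

```text
time: 12.25
eef_pos: [0.5674, 0.0662, 0.0438]
tcp_rot: [0.168, 0.986, -0.0, -0.0]
contact_force: [-2.5, 1.4, 1.8]
opening: -0.004
finger_force: 1.8
```

Request:
jog_arm(increments=[{"dx":0.016,"dy":-0.005,"dz":0,"ax":0,"ay":0,"az":0,"gripper":-1},{"dx":0.016,"dy":-0.005,"dz":0,"ax":0,"ay":0,"az":0,"gripper":-1}])

```text
time: 12.45
eef_pos: [0.5695, 0.0655, 0.0438]
tcp_rot: [0.168, 0.986, -0.0, 0.0]
contact_force: [-2.9, 1.2, 1.0]
opening: 0.002
finger_force: 1.6
```

Request:
jog_arm(increments=[{"dx":0.016,"dy":-0.005,"dz":0,"ax":0,"ay":0,"az":0,"gripper":-1},{"dx":0.016,"dy":-0.005,"dz":0,"ax":0,"ay":0,"az":0,"gripper":-1}])

```text
time: 12.65
eef_pos: [0.5698, 0.0655, 0.0438]
tcp_rot: [0.168, 0.986, 0.0, -0.003]
contact_force: [-8.0, 2.6, 5.6]
opening: 0.002
finger_force: 4.2
```

The head touches the bar. Next I retract, lift, rotate back and go behind the housing.

Request:
jog_arm(increments=[{"dx":-0.16,"dy":0.048,"dz":0,"ax":0,"ay":0,"az":0,"gripper":-1},{"dx":-0.16,"dy":0.048,"dz":0.4,"ax":0,"ay":0,"az":0,"gripper":-1},{"dx":-0.16,"dy":0.048,"dz":0.8,"ax":0,"ay":0,"az":-0.1,"gripper":-1},{"dx":-0.16,"dy":0.048,"dz":0.9,"ax":0,"ay":0,"az":-0.2,"gripper":-1},{"dx":-0.16,"dy":-0.3,"dz":0.9,"ax":0,"ay":0,"az":-0.3,"gripper":-1},{"dx":-0.1,"dy":-0.6,"dz":0.9,"ax":0,"ay":0,"az":-0.4,"gripper":-1},{"dx":0,"dy":-0.9,"dz":0.9,"ax":0,"ay":0,"az":-0.5,"gripper":-1},{"dx":0,"dy":-0.9,"dz":0.9,"ax":0,"ay":0,"az":-0.6,"gripper":-1}])

```text
time: 13.45
eef_pos: [0.5742, -0.0478, 0.1534]
tcp_rot: [0.584, 0.812, 0.001, 0.004]
contact_force: [0.0, 0.5, 0.3]
opening: 0.004
finger_force: 0.0
```

Request:
jog_arm(increments=[{"dx":0.1,"dy":-0.3,"dz":0,"ax":0,"ay":0,"az":-0.1,"gripper":-1},{"dx":0.246,"dy":-0.678,"dz":0,"ax":0,"ay":0,"az":-0.2,"gripper":-1},{"dx":0.246,"dy":-0.678,"dz":0,"ax":0,"ay":0,"az":-0.3,"gripper":-1},{"dx":0.246,"dy":-0.678,"dz":0,"ax":0,"ay":0,"az":-0.4,"gripper":-1},{"dx":0.246,"dy":-0.678,"dz":0,"ax":0,"ay":0,"az":-0.4,"gripper":-1}])

```text
time: 13.95
eef_pos: [0.602, -0.1257, 0.1524]
tcp_rot: [0.804, 0.595, 0.001, 0.002]
contact_force: [0.4, 0.0, -0.1]
opening: 0.002
finger_force: 0.0
```

```bash
python3 - <<'E'
from fit import *
for n in('side','top'):
    q=look(n,n+'8.png');print(n)
    pr('head',q,-70,-10,15,115,72,84);pr('base',q,-80,-9,33,105,20,32)
    pr('arm',q,-66,-25,-90,20,42,52);pr('hous',q,-14,14,-105,-30,82,95)
print(get_state()['tcp_rot'])
E
```

```text
t 13.95 tcp clamp [   1.2 -116.9] [ 0.602  -0.1257  0.1524] F [0.4 0.1]
side
head 108 [[-56.7, 33.2, 72.5], [-38.6, 48.1, 78.7], [-21.4, 72.4, 82.4]] circ [-38.8  53.1]
base 85 [[-71.0, 33.2, 20.5], [-55.4, 46.1, 28.3], [-9.5, 103.3, 31.8]] circ [-38.1  69.2]
arm 45 [[-64.8, -28.6, 42.4], [-43.3, -23.7, 45.0], [-25.3, -13.0, 47.8]] circ [-45.2 -23.7]
hous 113 [[-12.6, -94.5, 82.5], [-0.5, -79.9, 87.7], [13.0, -54.5, 90.9]] circ [ -0.3 -72.3]
t 14.0 tcp clamp [   0.8 -116.5] [ 0.6017 -0.1252  0.1523] F [0.2 0.7]
top
head 170 [[-57.1, 38.1, 74.8], [-39.8, 55.7, 79.6], [-21.5, 73.0, 82.9]] circ [-38.9  56.4]
base 122 [[-71.3, 33.5, 20.9], [-58.5, 61.1, 29.1], [-10.8, 102.0, 31.9]] circ [-40.3  67.9]
arm 22 [[-60.3, -18.5, 42.1], [-41.0, -13.4, 44.1], [-27.0, 0.7, 47.1]] circ [-44.   -5.3]
hous none
[8.02719869e-01 5.96355052e-01 4.96553391e-04 1.10373539e-03]
```

Request:
jog_arm(increments=[{"dx":0,"dy":0,"dz":-0.3,"ax":0,"ay":0,"az":0,"gripper":-1},{"dx":0,"dy":0,"dz":-0.55,"ax":0,"ay":0,"az":0,"gripper":-1},{"dx":0,"dy":0,"dz":-0.6,"ax":0,"ay":0,"az":0,"gripper":-1},{"dx":0,"dy":0,"dz":-0.6,"ax":0,"ay":0,"az":0,"gripper":-1}])

```text
time: 14.45
eef_pos: [0.6002, -0.1239, 0.0789]
tcp_rot: [0.803, 0.596, -0.001, -0.001]
contact_force: [-0.7, 1.0, 0.2]
opening: -0.0
finger_force: 0.0
```

Request:
jog_arm(increments=[{"dx":0.012,"dy":0.04,"dz":0,"ax":0,"ay":0,"az":0,"gripper":-1},{"dx":0.024,"dy":0.08,"dz":0,"ax":0,"ay":0,"az":0,"gripper":-1},{"dx":0.036,"dy":0.12,"dz":0,"ax":0,"ay":0,"az":0,"gripper":-1},{"dx":0.048,"dy":0.16,"dz":0,"ax":0,"ay":0,"az":0,"gripper":-1},{"dx":0.061,"dy":0.2,"dz":0,"ax":0,"ay":0,"az":0,"gripper":-1},{"dx":0.073,"dy":0.24,"dz":0,"ax":0,"ay":0,"az":0,"gripper":-1}])

```text
time: 15.05
eef_pos: [0.61, -0.0949, 0.0803]
tcp_rot: [0.803, 0.595, 0.0, 0.0]
contact_force: [-1.7, -4.3, 3.0]
opening: -0.003
finger_force: 2.5
```

```bash
python3 - <<'E'
from fit import *
q=look('side','side9.png')
pr('head',q,-70,-10,15,115,72,84);pr('arm',q,-66,-25,-90,30,42,52)
E
```

```text
t 15.05 tcp clamp [ -0.1 -85.1] [ 0.61   -0.0949  0.0803] F [-0.4 -4.6]
head 46 [[-56.7, 42.5, 72.3], [-44.8, 58.7, 79.1], [-28.1, 73.7, 82.1]] circ [-42.1  58. ]
arm 46 [[-63.8, -5.1, 42.7], [-44.7, 1.9, 44.8], [-25.7, 11.4, 47.2]] circ [-45.5   8.1]
```

Request:
jog_arm(increments=[{"dx":0.007,"dy":0.024,"dz":0,"ax":0,"ay":0,"az":0,"gripper":-1},{"dx":0.013,"dy":0.044,"dz":0,"ax":0,"ay":0,"az":0,"gripper":-1},{"dx":0.013,"dy":0.044,"dz":0,"ax":0,"ay":0,"az":0,"gripper":-1}])

```text
time: 15.4
eef_pos: [0.6112, -0.0908, 0.0803]
tcp_rot: [0.803, 0.596, -0.0, 0.0]
contact_force: [-1.2, -4.8, 3.6]
opening: 0.002
finger_force: 2.4
```

Request:
jog_arm(increments=[{"dx":0.007,"dy":0.024,"dz":0,"ax":0,"ay":0,"az":0,"gripper":-1},{"dx":0.007,"dy":0.024,"dz":0,"ax":0,"ay":0,"az":0,"gripper":-1}])

```text
time: 15.6
eef_pos: [0.612, -0.0872, 0.0799]
tcp_rot: [0.804, 0.595, 0.0, -0.0]
contact_force: [-0.1, -0.3, -0.1]
opening: -0.001
finger_force: 0.0
```

Request:
jog_arm(increments=[{"dx":0.007,"dy":0.024,"dz":0,"ax":0,"ay":0,"az":0,"gripper":-1},{"dx":0.007,"dy":0.024,"dz":0,"ax":0,"ay":0,"az":0,"gripper":-1}])

```text
time: 15.8
eef_pos: [0.6125, -0.0849, 0.0797]
tcp_rot: [0.803, 0.596, -0.001, 0.0]
contact_force: [-0.3, -5.5, 2.3]
opening: 0.001
finger_force: 2.5
```

```bash
python3 - <<'E'
from fit import *
q=look('side','side10.png')
pr('head',q,-70,-10,15,115,72,84);pr('arm',q,-66,-25,-90,30,42,52)
E
```

```text
t 15.8 tcp clamp [ -0.5 -74.7] [ 0.6125 -0.0849  0.0797] F [ 1.3 -5.4]
head 37 [[-56.1, 53.5, 73.0], [-44.5, 67.9, 79.0], [-23.5, 80.7, 81.2]] circ [-39.  65.]
arm 47 [[-64.9, 5.1, 42.7], [-48.7, 10.0, 44.9], [-27.3, 18.3, 47.9]] circ [-46.1  11.8]
```

Request:
jog_arm(increments=[{"dx":0.007,"dy":0.024,"dz":0,"ax":0,"ay":0,"az":0,"gripper":-1},{"dx":0.007,"dy":0.024,"dz":0,"ax":0,"ay":0,"az":0,"gripper":-1}])

```text
time: 16.05
eef_pos: [0.6132, -0.0826, 0.0797]
tcp_rot: [0.803, 0.596, -0.001, 0.001]
contact_force: [-1.7, -7.1, 2.0]
opening: 0.004
finger_force: 3.6
```

Request:
jog_arm(increments=[{"dx":0.007,"dy":0.024,"dz":0,"ax":0,"ay":0,"az":0,"gripper":-1},{"dx":0.007,"dy":0.024,"dz":0,"ax":0,"ay":0,"az":0,"gripper":-1}])

```text
time: 16.25
eef_pos: [0.6136, -0.0816, 0.0798]
tcp_rot: [0.803, 0.596, -0.003, 0.002]
contact_force: [-3.6, -11.0, 2.8]
opening: 0.002
finger_force: 6.5
```

Request:
jog_arm(increments=[{"dx":0.007,"dy":0.024,"dz":0,"ax":0,"ay":0,"az":0,"gripper":-1},{"dx":0.007,"dy":0.024,"dz":0,"ax":0,"ay":0,"az":0,"gripper":-1}])

```text
time: 16.45
eef_pos: [0.6137, -0.0812, 0.0798]
tcp_rot: [0.802, 0.597, -0.005, 0.003]
contact_force: [-7.4, -19.6, 3.1]
opening: -0.0
finger_force: 10.5
```

Request:
jog_arm(increments=[{"dx":0.007,"dy":0.024,"dz":0,"ax":0,"ay":0,"az":0,"gripper":-1},{"dx":0.007,"dy":0.024,"dz":0,"ax":0,"ay":0,"az":0,"gripper":-1}])

```text
time: 16.65
eef_pos: [0.6139, -0.0808, 0.0799]
tcp_rot: [0.802, 0.597, -0.007, 0.004]
contact_force: [-10.5, -27.4, 3.9]
opening: 0.001
finger_force: 14.4
```

```bash
python3 - <<'E'
from fit import *
q=look('side','side11.png')
pr('head',q,-70,-10,15,115,72,84);pr('arm',q,-66,-25,-90,30,42,52);pr('hous',q,-14,14,-105,20,82,95)
E
```

```text
t 16.65 tcp clamp [ -0.4 -70.4] [ 0.6139 -0.0808  0.0799] F [ -2.1 -29.3]
head 30 [[-56.3, 54.0, 72.8], [-46.7, 70.9, 79.3], [-23.3, 84.8, 81.4]] circ [-39.2  65.9]
arm 39 [[-64.9, 8.3, 42.4], [-40.9, 14.7, 44.8], [-26.7, 23.8, 47.4]] circ [-45.7  16.4]
hous 69 [[-13.0, -84.6, 82.3], [2.1, -78.8, 88.5], [13.1, -15.4, 94.7]] circ [ -0.4 -49.9]
```

Request:
jog_arm(increments=[{"dx":-0.02,"dy":-0.07,"dz":0,"ax":0,"ay":0,"az":0,"gripper":-1},{"dx":-0.08,"dy":-0.26,"dz":0,"ax":0,"ay":0,"az":0,"gripper":-1},{"dx":-0.08,"dy":-0.26,"dz":0.4,"ax":0,"ay":0,"az":0,"gripper":-1},{"dx":-0.08,"dy":-0.5,"dz":0.8,"ax":0,"ay":0,"az":0,"gripper":-1},{"dx":-0.08,"dy":-0.9,"dz":1.0,"ax":0,"ay":0,"az":0,"gripper":-1},{"dx":-0.08,"dy":-1.0,"dz":1.0,"ax":0,"ay":0,"az":0,"gripper":-1},{"dx":-0.08,"dy":-1.0,"dz":1.0,"ax":0,"ay":0,"az":0,"gripper":-1}])

```text
time: 17.4
eef_pos: [0.6068, -0.1947, 0.2003]
tcp_rot: [0.804, 0.594, 0.001, 0.0]
contact_force: [0.3, -0.4, -0.3]
opening: -0.002
finger_force: 0.0
```

```bash
python3 - <<'E'
from fit import *
for n in('side','top'):
    q=look(n,n+'12.png');print(n)
    pr('head',q,-70,-10,35,115,72,84);pr('arm',q,-66,-25,-90,33,42,52);pr('pad',q,-60,-20,15,34,30,41);pr('hous',q,-14,14,-105,20,82,95);pr('stone',q,-190,-100,-160,-80,12,60)
    pr('tin',q,60,160,-60,60,65,90)
f=cv2.imread('pics/top12.png');cv2.imwrite('pics/top12c.png',cv2.resize(f[110:230,190:350],(800,600),interpolation=cv2.INTER_CUBIC))
E
```

```text
t 17.4 tcp clamp [  25.9 -181.5] [ 0.6068 -0.1947  0.2003] F [ 0.4 -0.3]
side
head 103 [[-55.5, 44.4, 72.6], [-38.5, 58.9, 78.7], [-20.2, 78.5, 81.7]] circ [-37.3  63.8]
arm 49 [[-65.5, 3.7, 42.0], [-46.1, 11.6, 44.7], [-27.3, 25.3, 47.9]] circ [-46.1  11.4]
pad 6 [[-38.4, 27.5, 39.9], [-27.0, 28.1, 40.2], [-20.3, 29.8, 40.9]] circ [-29.6  29.1]
hous 114 [[-13.3, -61.1, 82.2], [-0.8, -44.3, 88.0], [12.8, -18.0, 90.6]] circ [ -1.8 -41.5]
stone 237 [[-166.3, -143.6, 13.3], [-144.4, -130.1, 26.1], [-123.8, -104.9, 40.6]] circ [-144.7 -122.5]
tin 199 [[81.6, 6.9, 65.8], [106.2, 25.4, 75.9], [130.7, 57.7, 79.4]] circ [106.2  31.7]
t 17.45 tcp clamp [  24.6 -179.9] [ 0.606  -0.1929  0.1985] F [-0.6  0.7]
top
head 167 [[-56.4, 48.4, 75.0], [-39.7, 66.0, 79.9], [-21.7, 83.4, 82.6]] circ [-39.7  66.6]
arm 76 [[-65.3, 10.2, 42.1], [-44.8, 17.2, 45.2], [-27.0, 29.7, 48.6]] circ [-46.2  15.9]
pad 25 [[-57.9, 23.6, 30.7], [-38.2, 27.2, 39.8], [-21.5, 31.8, 40.9]] circ [-39.3  28.4]
hous 189 [[-13.0, -59.4, 82.6], [0.3, -37.0, 88.3], [13.3, -13.6, 91.5]] circ [ -0.9 -36.5]
stone none
tin 421 [[61.3, 11.8, 70.3], [94.6, 37.7, 76.5], [129.2, 59.0, 80.2]] circ [96.3 45.7]
```

View pics/top12c.png

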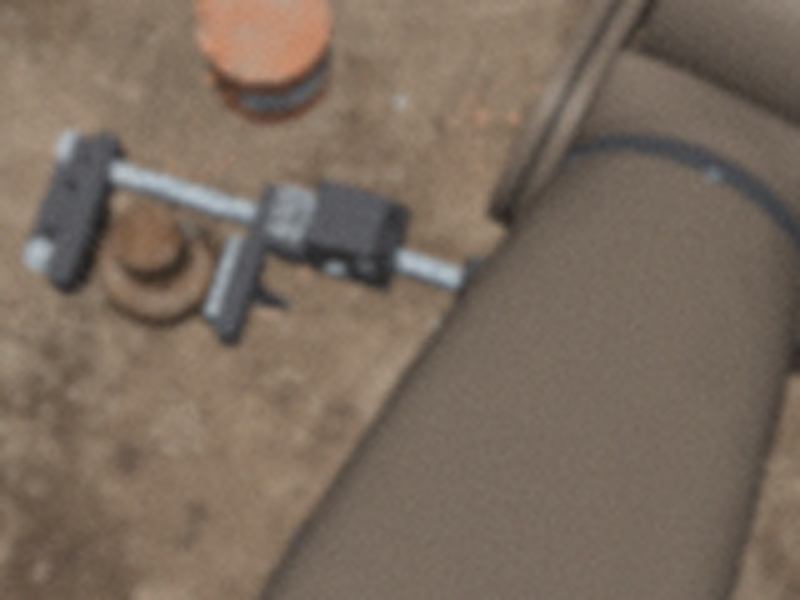

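The picture shows the head upright and held between the fixed jaw at (80,210) and the pad at (225,280). The tin at (265,40) has not moved. The jaw moved 34.9 mm, which leaves a 65 mm gap, so the pad is about 5 mm in. The arm is clear, so I'm handing in.

```bash
python3 -c "
from plant import job
print(job.sign_off())"
```

```text
the job is handed in; nothing more can be done
None
```

The job is handed in: the rusted head stands upright against the bar, held between the fixed jaw and the sprung pad (pressed in about 5 mm by camera estimate), and the stone, arbor and tin were left alone; no verdict came back.

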